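# Find the sample case with the loose core and show it to the reader

## Robot

A 6-joint arm with a two-finger parallel gripper is mounted at the origin on the work surface. World frame = base frame: x ahead of the robot, y to its left, z up, the work surface at z = 0. Lengths are in m, angles in rad, forces in N, time in s.
With the tool pointing down it reaches from about 0.35 to 0.875 m from the base axis. Payload 15.5 kg.
Tool frame: the origin (TCP) lies on the front face of the gripper's body, between the roots of the fingers; the fingertips stand 73 mm ahead of it and the grasp point (between the pads) lies 54 mm ahead of it; z points along the fingers, y is the direction in which the jaws open and shut (so a half turn about z gives the same grasp; the last joint's range is limited). The gripper opens to 85 mm and grips with 20 to 120 N. Pads are 22 mm wide; open, the fingers measure 114 mm over their backs; the gripper's body (76 mm by 85 mm) begins 54 mm behind the grasp point. The pads swing forward as they close: fully open they stand 13 mm farther back than shut.
Start: joints at [-1.355, 0.494, 1.345, -0, 1.302, -0.096], TCP at [0.191, -0.595, 0.304] pointing down, gripper open.
Joint ranges: [-2.91, 2.91], [-0.82, 2.16], [0.22, 2.67], [-1.22, 4.37], [0.12, 2.79], [-3.08, 3.08]. Speed limits (rad/s): [1.89, 1.89, 2.57, 3.01, 3.01, 3.01].

## Interface

Orientations are given as a unit quaternion [w, x, y, z].
In Python, from bench import manip, camera, camera_info, job gives the robot as it stands. Calls block until the motion is done:
- manip.move_ptp(position, orientation): joint-space move of the TCP to a pose.
- manip.move_l(position, rotation=None, rate=0.15, guard=None): straight line of the TCP; rotation=None keeps the orientation; rate is the mean speed in m/s. With guard (N) it stops when the force on the tool has changed by that much, and returns True; else False.
- manip.goto_joints(angles): joint-space move.
- manip.grip(opening, effort=None): opening from 0.0 (shut) to 1.0 (fully open); effort is the grip in N (None keeps the last); returns when the fingers have stopped.
- manip.sleep(seconds).
- manip.ik(position, orientation): joint angles nearest the present ones, or None.
- manip.get_state(): the state.
- camera(name): name is "side" or "top" or "wrist"; returns the picture (400x640x3 uint8, red, green, blue); there is no depth.
- camera_info(name): a dict with "fx", "fy", "cx", "cy" (pixels), "dist_coeffs" ([k1, k2, p1, p2, k3] as OpenCV has them; the pictures are not rectified), "T" (4x4, takes a point from camera to world coordinates). Camera axes: x right, y down, z forward; pixel columns grow to the right and rows downward; lengths in m; the calibration is good to about 2 mm. A picture is of the moment at which its call begins: read the wrist's pose just before it. camera_info takes no time and is no camera call; for the wrist camera it gives the pose at the moment of the call.
A pose or a line that the arm cannot do raises manip.PlanningError and nothing moves.
- job.job_done(): hands the job in, once; it reports no verdict.
The state is a dict: "clock": time; "qpos": joint angles; "qd": joint speeds; "joint_efforts": joint torques, N m; "tool_pos": TCP position; "tool_rot": TCP orientation; "ft_force": force on the tool from outside, world axes, zero at the start; "ft_torque": the same for the moment, N m; "opening": opening from 0.0 (shut) to 1.0 (fully open).
Only numpy, scipy, OpenCV 4.12 (cv2) and the standard library are available. Lean on these libraries where they do the work, as an engineer would, in place of code of your own. Each camera call takes 0.05 s, during which the arm holds its last target.

## Task

In one of the three sealed sample cases the metal core has come loose: starting at the left pad and ending at the right, lift each case clear, shake it back and forth a few centimetres along its length over its own pad a few times, and set it back where it stood before taking the next (check all three; the right one may stay in hand if it is the one that rattles). Then pick up the case that rattles and finish still holding it, level and still, in the air in front of the reader's window at the reading point, with the other two upright on their pads. Never tip a case over, bump the reader or disturb the other things on the bench.

Things in the scene. Friction and masses are not known exactly. Their poses are not given: they have to be found in the camera images.
- case_a: one of 3 look-alike sealed aluminium cases, 110 x 56 x 70 mm (x, y, z), 0.4 to 0.8 kg; origin at its CENTRE, x along its length, z up; centre 43 mm high when on a pad; grip the flat sides (56 mm) from above. One of the 3 hides a loose 0.3 kg core that slides almost freely +-22 mm along the case's x, knocks at the ends and stays where it last slid; the others are silent
- case_b: one of 3 look-alike sealed aluminium cases, 110 x 56 x 70 mm (x, y, z), 0.4 to 0.8 kg; origin at its CENTRE, x along its length, z up; centre 43 mm high when on a pad; grip the flat sides (56 mm) from above. One of the 3 hides a loose 0.3 kg core that slides almost freely +-22 mm along the case's x, knocks at the ends and stays where it last slid; the others are silent
- case_c: one of 3 look-alike sealed aluminium cases, 110 x 56 x 70 mm (x, y, z), 0.4 to 0.8 kg; origin at its CENTRE, x along its length, z up; centre 43 mm high when on a pad; grip the flat sides (56 mm) from above. One of the 3 hides a loose 0.3 kg core that slides almost freely +-22 mm along the case's x, knocks at the ends and stays where it last slid; the others are silent
- pad_left: round grey rubber pad fixed to the bench, diameter 124 mm, 8 mm high; the left of the three as the robot sees them (largest y). Origin on its axis at the bench; at the start one case stands centred on it, turned up to 0.45 rad either way from pointing along world x
- pad_mid: round grey rubber pad fixed to the bench, diameter 124 mm, 8 mm high; the middle of the three as the robot sees them (between). Origin on its axis at the bench; at the start one case stands centred on it, turned up to 0.45 rad either way from pointing along world x
- pad_right: round grey rubber pad fixed to the bench, diameter 124 mm, 8 mm high; the right of the three as the robot sees them (smallest y). Origin on its axis at the bench; at the start one case stands centred on it, turned up to 0.45 rad either way from pointing along world x
- reader: white camera reader fixed to the bench, facing back towards the robot: head 75 x 110 x 95 mm on a post, with a dark window centred 170 mm up, 38 mm in front (-x) of its origin; top at 218 mm; foot 120 x 130 mm, 14 mm high. Origin at the bench under the head; own -x axis is the way it looks
- read_spot (a point): the reading point in the air, 120 mm straight in front of the reader's window and 170 mm above the bench: the centre of the presented case belongs here
- tube_rack: bystander, leave alone: black rack of white-capped tubes, 120 x 70 x 73 mm, on the left. Origin at the centre of its underside
- tip_box: bystander, leave alone: grey box with clear lid, 120 x 80 x 67 mm, on the right. Origin at the centre of its underside
- jar: bystander, leave alone: small jar, diameter 40, height 50 mm, between pads and reader, left. Origin at the centre of its underside
- cap_pot: bystander, leave alone: small white pot, diameter 38, height 40 mm, between pads and reader, right. Origin at the centre of its underside
- beaker: bystander, leave alone: white cup, rim diameter 70, height 70 mm, far right. Origin at the centre of its underside
- flask: bystander, leave alone: amber bottle, diameter 60, height 120 mm, far left. Origin at the centre of its underside
- marker: bystander, leave alone: black marker pen, 130 x 14 x 14 mm, between robot and pads. Origin at the centre of its underside

How it is judged:
By the outcome, as a careful person would: the job done as asked, in the order asked, and still so for the second after the job is handed in, while the arm keeps its last pose, push and grip.
It also fails if it takes over 72 s, if anything falls off the work surface, if the arm or the gripper's body presses on something with over 40 N, if the wrist force passes 120 N, or if a joint passes its speed limit or range.

## Working session

There is one attempt and no reset: what is moved stays moved. The work goes in short steps, each a Python script; the robot and the scene stay as the last script left them, time stands still between calls to the robot, and variables do not carry over. Pictures are saved under pics/ and viewed, and the job is handed in when it is done.

```bash
ls; mkdir -p pics; python3 - <<'E'
from bench import manip, camera, camera_info, job
import cv2
for n in ("top","side"):
    im=camera(n); cv2.imwrite(f"pics/{n}0.png",cv2.cvtColor(im,cv2.COLOR_RGB2BGR)); print(n,camera_info(n))
s=manip.get_state();print(s)
E
```

```text
pics
top {'fx': 518.591123148299, 'fy': 518.591123148299, 'cx': 313.3946317331099, 'cy': 192.75411809209436, 'dist_coeffs': array([0.05504312, 0.        , 0.        , 0.        , 0.        ]), 'T': array([[-4.48825438e-04, -9.96292059e-01,  8.60344831e-02,
         4.53720285e-01],
       [-9.99980160e-01,  9.87727257e-04,  6.22132278e-03,
        -1.87986864e-02],
       [-6.28323308e-03, -8.60299839e-02, -9.96272735e-01,
         1.81155645e+00],
       [ 0.00000000e+00,  0.00000000e+00,  0.00000000e+00,
         1.00000000e+00]])}
side {'fx': 507.88453223376627, 'fy': 507.88453223376627, 'cx': 322.7422471553672, 'cy': 202.56837642085796, 'dist_coeffs': array([-0.04951672,  0.        ,  0.        ,  0.        ,  0.        ]), 'T': array([[-9.99701609e-01, -7.72084963e-04,  2.44150811e-02,
         5.59255204e-01],
       [-1.63644304e-02,  7.63226836e-01, -6.45923372e-01,
         9.14541044e-01],
       [-1.81355373e-02, -6.46130174e-01, -7.63011731e-01,
         1.21842105e+00],
       [ 0.00000000e+00,  0.00000000e+00,  0.00000000e+00,
         1.00000000e+00]])}
{'clock': 0.1, 'qpos': array([-1.35552247e+00,  4.94121269e-01,  1.34604149e+00,  2.77151792e-05,
        1.30248315e+00, -9.54681938e-02]), 'qd': array([ 0.00056886, -0.00112115, -0.00141747, -0.00105179,  0.00127274,
        0.00065742]), 'joint_efforts': array([ 2.94893187e-03, -8.83587384e+01, -3.84561074e+01, -3.67247003e-04,
        5.12879400e-03, -1.00873933e-05]), 'tool_pos': array([ 0.19108332, -0.59483516,  0.30336908]), 'tool_rot': array([-5.26482490e-04,  9.87954616e-01,  1.54743008e-01, -1.81917425e-05]), 'ft_force': array([ 0.3241328 ,  0.29966685, -0.10298712]), 'ft_torque': array([-0.00810932, -0.0385485 ,  0.0261731 ]), 'opening': 1.0064850578150542}
```

View pics/top0.png

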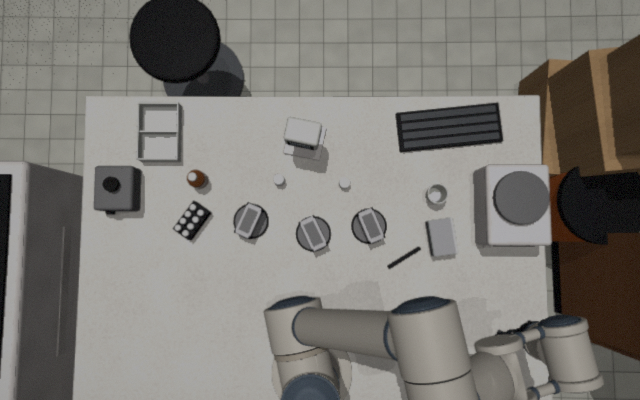

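View pics/side0.png

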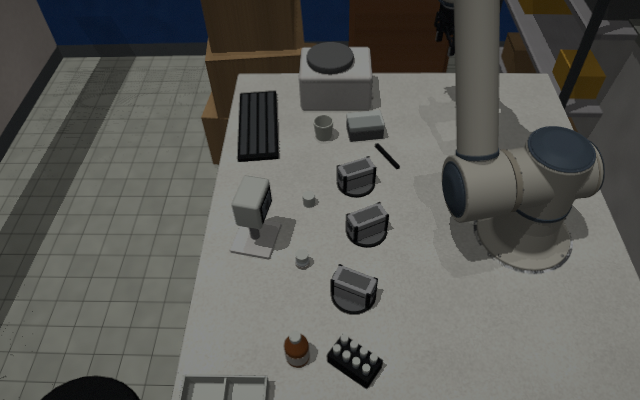

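```bash
cat > h.py <<'E'
import numpy as np, cv2
from bench import manip, camera, camera_info, job
from scipy.spatial.transform import Rotation as R
def shot(n,f):
    ci=camera_info(n); im=cv2.cvtColor(camera(n),cv2.COLOR_RGB2BGR); cv2.imwrite(f"pics/{f}.png",im); np.save(f"pics/{f}_T.npy",ci["T"]); return im,ci
def ray(ci,uv,z):
    K=np.array([[ci["fx"],0,ci["cx"]],[0,ci["fy"],ci["cy"]],[0,0,1]])
    p=cv2.undistortPoints(np.array(uv,float).reshape(-1,1,2),K,np.array(ci["dist_coeffs"])).reshape(-1,2)
    d=np.c_[p,np.ones(len(p))]@ci["T"][:3,:3].T; o=ci["T"][:3,3]
    return o+d*((np.array(z)-o[2])/d[:,2]).reshape(-1,1)
def quat(yaw):
    # tool down; jaws (tool y) along world direction yaw+90deg when case x at yaw
    c,s=np.cos(yaw),np.sin(yaw)
    M=np.array([[c,s,0],[s,-c,0],[0,0,-1.]])
    q=R.from_matrix(M).as_quat(); return [q[3],q[0],q[1],q[2]]
E
python3 - <<'E'
from h import *
im=cv2.imread("pics/top0.png"); cv2.imwrite("pics/top0z.png",cv2.resize(im[95:275,165:465],None,fx=2.66,fy=2.66,interpolation=cv2.INTER_CUBIC))
im=cv2.imread("pics/side0.png"); cv2.imwrite("pics/side0z.png",cv2.resize(im[160:320,215:415],None,fx=3.5,fy=3.5,interpolation=cv2.INTER_CUBIC))
ci=camera_info("top")
print(ray(ci,[[250,221],[313,234],[369,226]],0.078).round(3)); print(ray(ci,[[303,131]],0.218).round(3),ray(ci,[[280,180],[345,185]],0.045),ray(ci,[[197,178]],.12),ray(ci,[[404,258]],0.01))
E
```

```text
[[ 0.509  0.204  0.078]
 [ 0.466 -0.007  0.078]
 [ 0.492 -0.193  0.078]]
[[0.784 0.023 0.218]] [[ 0.65025777  0.10665773  0.045     ]
 [ 0.63279635 -0.11592093  0.045     ]] [[0.64871236 0.37323842 0.12      ]] [[ 0.38389711 -0.31887221  0.01      ]]
```

View pics/top0z.png

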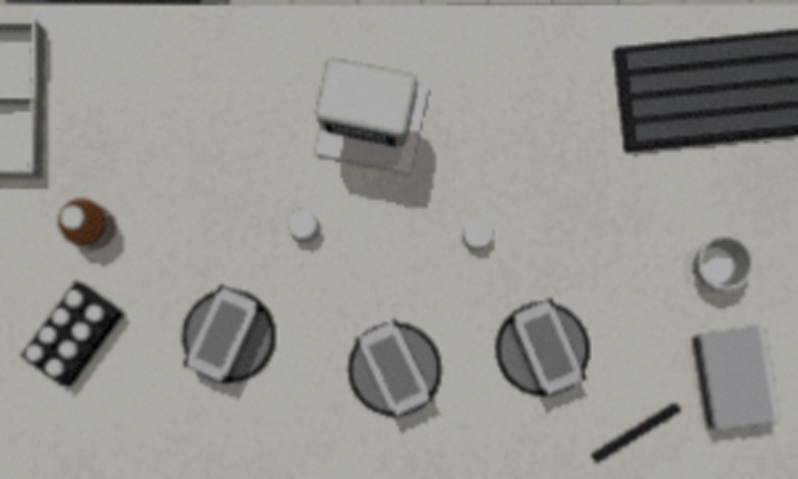

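View pics/side0z.png

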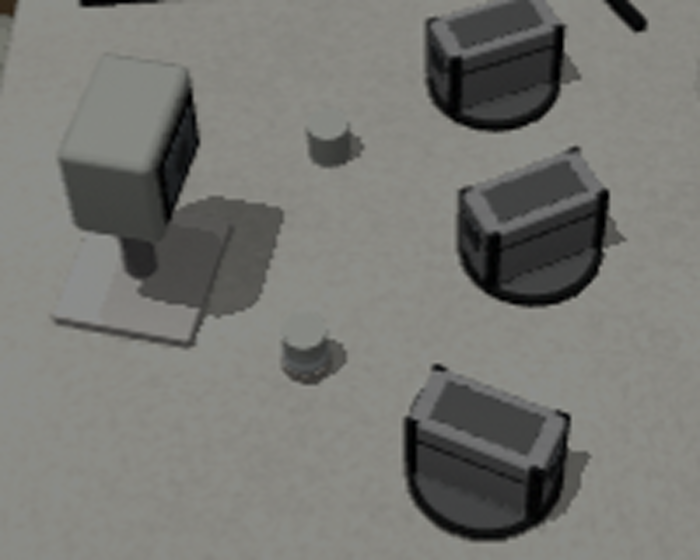

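```bash
python3 - <<'E'
from h import *
ci=camera_info("wrist"); s=manip.get_state(); q=s["tool_rot"]; M=R.from_quat([q[1],q[2],q[3],q[0]]).as_matrix()
print(M.T@(ci["T"][:3,3]-s["tool_pos"]), (M.T@ci["T"][:3,:3]).round(3), ci["fx"],ci["cx"],ci["cy"])
# candidate ik for joint6
for p,y in (((.509,.204,.3),-.4),((.466,-.007,.3),.45),((.492,-.193,.3),.4),((.62,.05,.25),-.2)):
  for k in (0,np.pi):
    r=manip.ik(p,quat(y+k)); print(p,y,k,None if r is None else np.round(r,2))
E
```

```text
[ 0.07578228  0.00011001 -0.07005719] [[ 0.001 -0.955 -0.295]
 [ 1.     0.     0.001]
 [-0.    -0.295  0.955]] 357.90666784144713 316.24170029454746 197.5005619858377
(0.509, 0.204, 0.3) -0.4 0 [ 0.27  0.39  1.54 -0.    1.21  2.24]
(0.509, 0.204, 0.3) -0.4 3.141592653589793 [ 0.27  0.39  1.54 -0.    1.21 -0.9 ]
(0.466, -0.007, 0.3) 0.45 0 [-0.14  0.28  1.73 -0.    1.14  0.98]
(0.466, -0.007, 0.3) 0.45 3.141592653589793 [-0.14  0.28  1.73 -0.    1.14 -2.16]
(0.492, -0.193, 0.3) 0.4 0 [-0.49  0.36  1.59 -0.    1.19  0.68]
(0.492, -0.193, 0.3) 0.4 3.141592653589793 [-0.49  0.36  1.59 -0.    1.19 -2.46]
(0.62, 0.05, 0.25) -0.2 0 [-0.02  0.54  1.42 -0.    1.18  1.76]
(0.62, 0.05, 0.25) -0.2 3.141592653589793 [-0.02  0.54  1.42 -0.    1.18 -1.39]
```

```bash
python3 - <<'E'
from h import *
manip.move_ptp([.42,0,.42],quat(np.pi))
s=manip.get_state(); print(s["clock"],s["qpos"].round(2),s["ft_force"],s["ft_torque"])
im,ci=shot("wrist","w1"); print(ci["T"][:3,3])
im,ci=shot("side","s1")
E
```

```text
2.4083 [-0.14  0.09  1.62 -0.    1.44 -1.71] [-0.21465015 -0.5654458   0.83490457] [0.04215269 0.01673741 0.02459366]
[ 3.45655231e-01 -2.81384505e-04  4.89966128e-01]
```

View pics/w1.png

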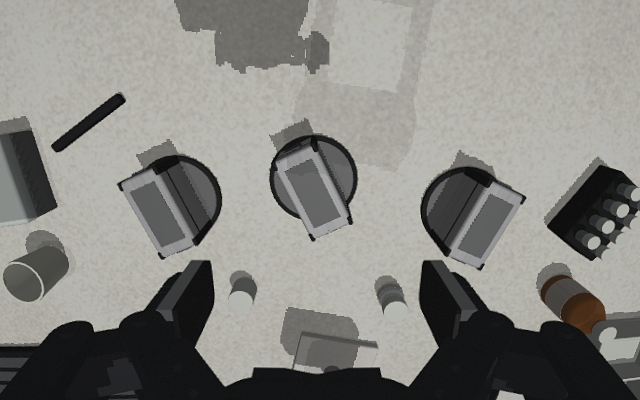

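```bash
python3 - <<'E'
from h import *
im=cv2.imread("pics/w1.png"); z=[cv2.resize(im[130:280,a:a+130],None,fx=2,fy=2) for a in (110,255,415)]
cv2.imwrite("pics/w1z.png",np.hstack(z))
ci=camera_info("wrist"); hsv=cv2.cvtColor(im,cv2.COLOR_BGR2HSV); print(ci["T"][:3,3])
for c in ((160,210),(314,188),(486,225)):
    print([im[c[1]+d,c[0]].mean().round() for d in range(-45,46,5)])
    g=cv2.GaussianBlur(im,(3,3),0); m=np.zeros((402,642),np.uint8)
    cv2.floodFill(g.copy(),m,c,255,(5,)*3,(5,)*3,4|cv2.FLOODFILL_FIXED_RANGE|cv2.FLOODFILL_MASK_ONLY|(255<<8))
    cs,_=cv2.findContours(m[1:-1,1:-1],cv2.RETR_EXTERNAL,cv2.CHAIN_APPROX_NONE); k=max(cs,key=cv2.contourArea)
    b=cv2.boxPoints(cv2.minAreaRect(k)); 
    for zz in (.078,):
        P=ray(ci,k.reshape(-1,2),zz)[:,:2]; (cx,cy),(w,h),a=cv2.minAreaRect((P*1000).astype(np.float32)); print(cv2.contourArea(k),b.tolist(),cx,cy,w,h,a)
E
```

```text
[ 3.45637201e-01 -2.92305017e-04  4.89953321e-01]
[np.float64(17.0), np.float64(16.0), np.float64(91.0), np.float64(136.0), np.float64(150.0), np.float64(157.0), np.float64(93.0), np.float64(93.0), np.float64(94.0), np.float64(93.0), np.float64(92.0), np.float64(92.0), np.float64(92.0), np.float64(93.0), np.float64(91.0), np.float64(92.0), np.float64(106.0), np.float64(148.0), np.float64(25.0)]
1493.0 [[130.2461700439453, 192.43077087402344], [152.3230743408203, 179.8153839111328], [184.50767517089844, 236.13844299316406], [162.43077087402344, 248.7538299560547]] 494.40924072265625 -198.23428344726562 78.2054214477539 34.74386978149414 22.723995208740234
[np.float64(23.0), np.float64(31.0), np.float64(156.0), np.float64(153.0), np.float64(136.0), np.float64(93.0), np.float64(103.0), np.float64(102.0), np.float64(102.0), np.float64(103.0), np.float64(102.0), np.float64(101.0), np.float64(101.0), np.float64(102.0), np.float64(102.0), np.float64(102.0), np.float64(101.0), np.float64(153.0), np.float64(162.0)]
1430.0 [[285.14990234375, 171.4354248046875], [310.1324462890625, 158.63946533203125], [339.19793701171875, 215.38641357421875], [314.21539306640625, 228.182373046875]] 467.78314208984375 -5.015041351318359 78.08172607421875 34.244224548339844 25.99041748046875
[np.float64(15.0), np.float64(24.0), np.float64(140.0), np.float64(156.0), np.float64(108.0), np.float64(97.0), np.float64(96.0), np.float64(96.0), np.float64(95.0), np.float64(96.0), np.float64(95.0), np.float64(95.0), np.float64(95.0), np.float64(95.0), np.float64(142.0), np.float64(148.0), np.float64(176.0), np.float64(171.0), np.float64(175.0)]
1429.0 [[457.4164123535156, 247.01968383789062], [491.0672302246094, 192.66067504882812], [512.0328369140625, 205.63937377929688], [478.3819885253906, 259.9983825683594]] 510.66949462890625 211.7098846435547 34.6868896484375 78.09525299072266 65.94226837158203
```

View pics/w1z.png

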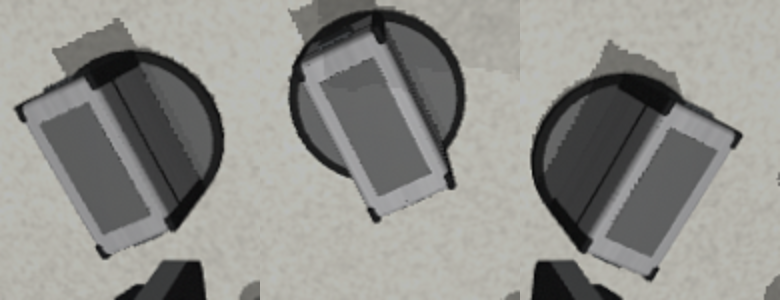

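```bash
python3 - <<'E'
from h import *
def rect(im,ci,c,zz,tol=5):
    g=cv2.GaussianBlur(im,(3,3),0); m=np.zeros((402,642),np.uint8)
    cv2.floodFill(g.copy(),m,c,255,(tol,)*3,(tol,)*3,4|cv2.FLOODFILL_FIXED_RANGE|cv2.FLOODFILL_MASK_ONLY|(255<<8))
    cs,_=cv2.findContours(m[1:-1,1:-1],cv2.RETR_EXTERNAL,cv2.CHAIN_APPROX_NONE); k=max(cs,key=cv2.contourArea)
    P=ray(ci,k.reshape(-1,2),zz)[:,:2]; r=cv2.minAreaRect((P*1000).astype(np.float32)); return np.round(r[0],1),np.round(r[1],1),round(r[2],1)
im=cv2.imread("pics/top0.png"); ci=camera_info("top")
for c in ((249,221),(313,234),(371,225)): print("top",rect(im,ci,c,.078,12))
im=cv2.imread("pics/side0.png"); ci=camera_info("side")
for c in ((354,280),(368,214),(357,168)): print("side",rect(im,ci,c,.078,8))
E
```

```text
top (array([511.8, 210.7]), array([31.1, 73.5]), 66.1)
top (array([467.6,  -5.6]), array([72.8, 29.8]), 26.6)
top (array([ 494.6, -199. ]), array([73.9, 30.3]), 22.7)
side (array([510.1, 210.2]), array([32.3, 76.1]), 66.2)
side (array([466.5,  -6.7]), array([76.1, 31.8]), 25.8)
side (array([ 492.9, -200.2]), array([75.2, 31.4]), 24.5)
```

View pics/s1.png

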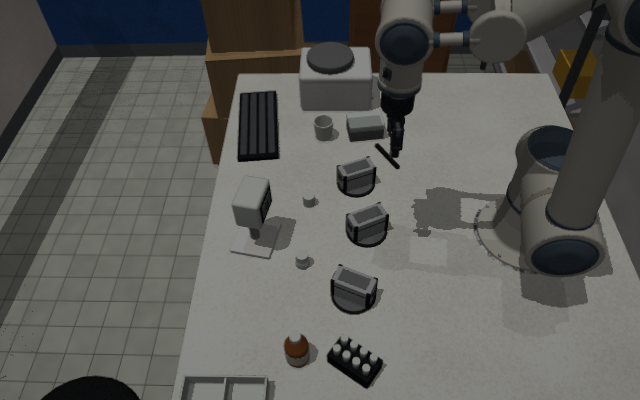

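```bash
python3 - <<'E'
from h import *
im=cv2.imread("pics/top0.png"); a=cv2.resize(im[108:172,272:340],None,fx=8,fy=8,interpolation=cv2.INTER_CUBIC)
cv2.imwrite("pics/rt.png",a)
im=cv2.imread("pics/side0.png"); a=cv2.resize(im[165:265,222:302],None,fx=6,fy=6,interpolation=cv2.INTER_CUBIC)
cv2.imwrite("pics/rs.png",a)
E
```

```text
(no output)
```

View pics/rt.png

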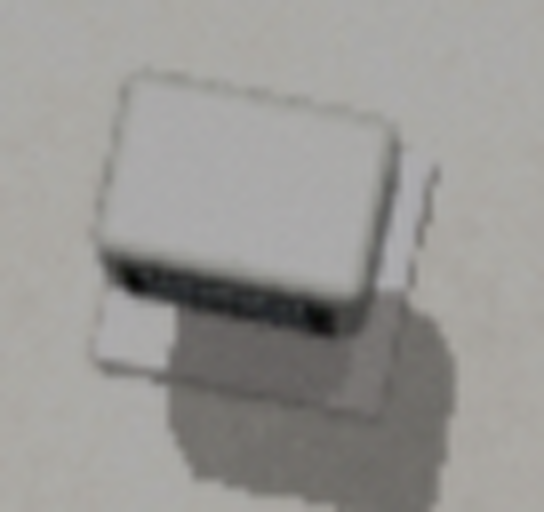

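View pics/rs.png

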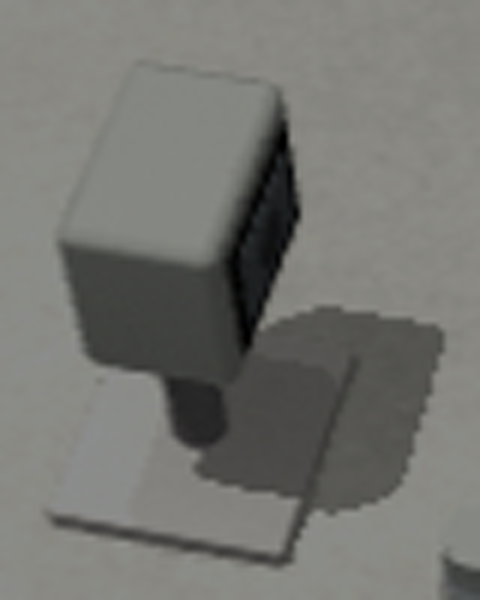

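```bash
python3 - <<'E'
from h import *
def px(l,o,s): return [[o[0]+(u+.5)/s-.5,o[1]+(v+.5)/s-.5] for u,v in l]
t=camera_info("top"); s=camera_info("side")
def an(d): return round(np.degrees(np.arctan2(d[1],d[0])),1)
H=ray(t,px([(120,66),(405,122),(95,254),(372,303)],(272,108),8),.216)[:,:2]   # backL backR frontL frontR
print(H.round(4),"c",H.mean(0),"yaw",an(H[0]-H[2]),an(H[1]-H[3]),an(H[0]-H[1])-90,an(H[2]-H[3])-90,np.linalg.norm(H[0]-H[1]),np.linalg.norm(H[0]-H[2]))
F=ray(t,px([(90,370),(384,416),(440,160)],(272,108),8),.014)[:,:2]; print(F.round(4),an(F[0]-F[1])-90,an(F[2]-F[1]),np.linalg.norm(F[0]-F[1]),np.linalg.norm(F[2]-F[1]), "c",(F[0]+F[2])/2)
H=ray(s,px([(138,60),(283,84),(60,240),(218,268)],(222,165),6),.216)[:,:2]   # backR frontR backL frontL
print(H.round(4),"c",H.mean(0),an(H[0]-H[1]),an(H[2]-H[3]),an(H[2]-H[0])-90,an(H[3]-H[1])-90)
F=ray(s,px([(48,514),(285,560),(357,355)],(222,165),6),[.014])[:,:2]; print(F.round(4),an(F[0]-F[1]),an(F[1]-F[2])-90,np.linalg.norm(F[0]-F[1]),np.linalg.norm(F[2]-F[1]),"c",(F[0]+F[2])/2)
E
```

```text
[[ 0.8329  0.0749]
 [ 0.8106 -0.0364]
 [ 0.7587  0.0844]
 [ 0.7392 -0.0234]] c [0.78535895 0.0248769 ] yaw -7.3 -10.3 -11.400000000000006 -10.200000000000003 0.1135083365650117 0.07486197748061617
[[ 0.7459  0.0994]
 [ 0.7254 -0.0292]
 [ 0.8388 -0.0539]] -9.0 -12.3 0.13026522061882714 0.11603666316974565 c [0.7923655  0.02275219]
[[ 0.8062 -0.0338]
 [ 0.7387 -0.0189]
 [ 0.8277  0.073 ]
 [ 0.7575  0.0886]] c [0.7825285  0.02722924] -12.5 -12.5 -11.400000000000006 -9.900000000000006
[[ 0.8647  0.0762]
 [ 0.7476  0.1021]
 [ 0.7218 -0.0214]] -12.5 -11.799999999999997 0.11994242613677145 0.12623269218850014 c [0.79327539 0.02737186]
```

```bash
cat >> h.py <<'E'
CASES=dict(left=(.5108,.2110,np.radians(-24.0)),mid=(.4675,-.0055,np.radians(26.0)),right=(.494,-.1988,np.radians(22.8)))
ZG=.103
def st(msg=""):
    s=manip.get_state(); print(msg,"t",round(s["clock"],2),"pos",s["tool_pos"].round(4),"F",s["ft_force"].round(2),"M",s["ft_torque"].round(3),"op",round(s["opening"],3)); return s
def meas(yaw,msg):
    A=[]
    for _ in range(4):
        manip.sleep(.05); s=manip.get_state(); A.append(np.r_[s["ft_force"],s["ft_torque"]])
    A=np.mean(A,0); j=np.array([-np.sin(yaw),np.cos(yaw),0])
    print(msg,"Fz %.2f  Mjaw %.4f"%(A[2],A[3:]@j),"t",round(s["clock"],2)); return A[3:]@j
def pick(name):
    x,y,w=CASES[name]; q=quat(w+np.pi)
    manip.move_ptp([x,y,.2],q); st("above"); manip.move_l([x,y,ZG],rate=.15); st("down")
    manip.grip(0.0,90); st("gripped"); manip.move_l([x,y,ZG+.07],rate=.15); st("lifted")
def shake(name):
    x,y,w=CASES[name]; u=np.array([np.cos(w),np.sin(w),0]); c=np.array([x,y,ZG+.07])
    meas(w,"start")
    for k in range(3):
        for sg in (1,-1):
            manip.move_l(c+sg*.025*u,rate=.2); manip.sleep(.15); meas(w,"%+d"%sg)
    manip.move_l(c,rate=.1)
def place(name):
    x,y,w=CASES[name]
    manip.move_l([x,y,ZG+.01],rate=.15); manip.move_l([x,y,ZG],rate=.04); st("placed"); manip.grip(1.0); st("open"); manip.move_l([x,y,.2],rate=.2)
E
python3 - <<'E'
from h import *
pick("left"); shot("side","s2")
E
```

```text
above t 3.72 pos [0.5112 0.2105 0.2007] F [ 0.12 -0.26 -0.15] M [-0.007  0.021 -0.013] op 0.999
down t 4.52 pos [0.5113 0.2109 0.1039] F [-0.07  0.24  0.68] M [-0.018  0.012 -0.024] op 1.002
gripped t 4.92 pos [0.5113 0.2112 0.1041] F [-2.78 -0.75 12.06] M [ 0.063  0.165 -0.064] op 0.648
lifted t 5.54 pos [0.5104 0.2109 0.1724] F [-0.43 -0.75 -7.22] M [-0.087 -0.018  0.057] op 0.647
```

View pics/s2.png

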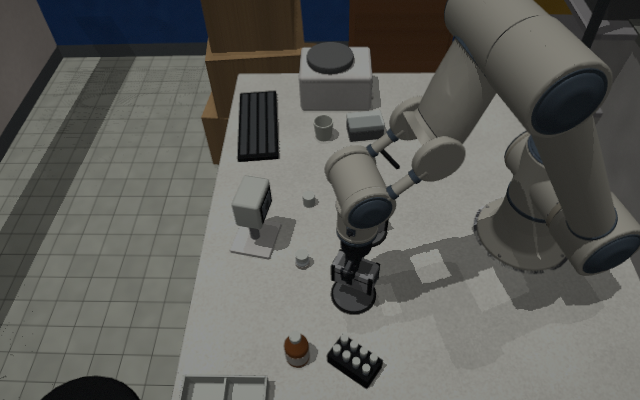

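```bash
python3 - <<'E'
from h import *
shake("left"); st("end")
E
```

```text
start Fz -6.97  Mjaw 0.0029 t 5.79
+1 Fz -6.06  Mjaw -0.0064 t 6.42
-1 Fz -6.46  Mjaw -0.0033 t 7.17
+1 Fz -7.02  Mjaw 0.0284 t 7.92
-1 Fz -6.38  Mjaw -0.0026 t 8.67
+1 Fz -6.90  Mjaw -0.0195 t 9.42
-1 Fz -6.27  Mjaw -0.0336 t 10.17
end t 10.57 pos [0.5113 0.2107 0.1729] F [ 0.43 -0.51 -6.49] M [-0.053  0.042 -0.025] op 0.647
```

```bash
python3 - <<'E'
from h import *
place("left"); pick("mid"); shot("side","s3"); shake("mid"); st("end")
E
```

```text
placed t 11.52 pos [0.5115 0.2112 0.1041] F [-1.94 -0.91 11.93] M [-0.018  0.348  0.004] op 0.647
open t 11.93 pos [0.5109 0.211  0.103 ] F [-0.31 -0.17  0.34] M [ 0.017  0.029 -0.038] op 1.004
above t 13.79 pos [ 0.4675 -0.0052  0.1996] F [0.3  0.2  0.54] M [ 0.026  0.023 -0.056] op 0.999
down t 14.59 pos [ 0.4678 -0.0053  0.1034] F [0.43 0.   1.01] M [ 0.037 -0.016  0.005] op 0.998
gripped t 15.0 pos [ 0.4678 -0.0055  0.1039] F [-0.99  1.68 14.8 ] M [0.504 0.49  0.017] op 0.642
lifted t 15.62 pos [ 0.4672 -0.0055  0.1726] F [-1.15  0.48 -6.69] M [ 0.021  0.001 -0.   ] op 0.644
start Fz -6.00  Mjaw -0.0149 t 15.87
+1 Fz -5.56  Mjaw -0.0242 t 16.49
-1 Fz -5.96  Mjaw 0.0116 t 17.24
+1 Fz -5.84  Mjaw -0.0165 t 17.99
-1 Fz -5.66  Mjaw 0.0084 t 18.74
+1 Fz -5.60  Mjaw -0.0008 t 19.49
-1 Fz -6.04  Mjaw -0.0083 t 20.24
end t 20.64 pos [ 0.4677 -0.0053  0.1729] F [-0.52 -0.56 -5.8 ] M [ 0.021  0.034 -0.046] op 0.648
```

View pics/s3.png

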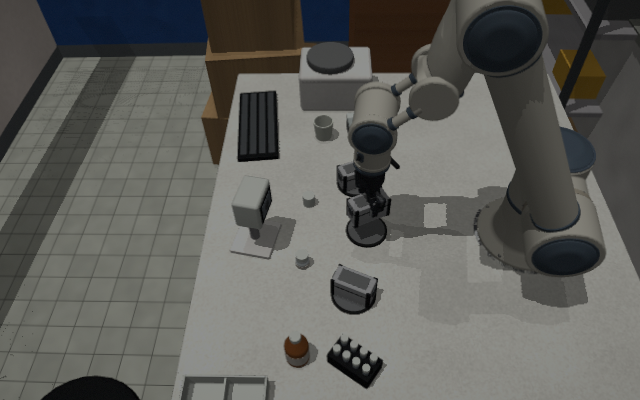

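```bash
python3 - <<'E'
from h import *
place("mid"); pick("right"); shake("right"); st("end"); shot("side","s4"); shot("top","t4")
E
```

```text
placed t 21.59 pos [ 0.4681 -0.0056  0.1039] F [-0.73 -1.41 18.15] M [0.362 0.563 0.055] op 0.645
open t 22.01 pos [ 0.4675 -0.0055  0.103 ] F [ 0.26 -0.03 -0.25] M [ 0.052  0.051 -0.049] op 0.998
above t 23.44 pos [ 0.4934 -0.1985  0.1989] F [-0.73  0.11  0.16] M [-0.037  0.02  -0.022] op 1.004
down t 24.24 pos [ 0.4943 -0.1985  0.1035] F [-0.79  0.01 -0.05] M [ 0.046 -0.013 -0.029] op 1.002
gripped t 24.63 pos [ 0.4942 -0.1989  0.104 ] F [-2.08  2.01 12.48] M [0.609 0.375 0.073] op 0.647
lifted t 25.25 pos [ 0.4936 -0.1986  0.1725] F [-0.88 -0.03 -6.31] M [0.004 0.057 0.039] op 0.647
start Fz -6.08  Mjaw 0.0364 t 25.45
+1 Fz -5.91  Mjaw -0.0207 t 26.07
-1 Fz -5.75  Mjaw -0.0622 t 26.82
+1 Fz -5.85  Mjaw 0.0487 t 27.57
-1 Fz -5.83  Mjaw -0.0538 t 28.32
+1 Fz -6.05  Mjaw 0.0322 t 29.07
-1 Fz -5.51  Mjaw -0.0623 t 29.82
end t 30.23 pos [ 0.4943 -0.1985  0.1728] F [-0.27  0.25 -6.34] M [-0.025  0.016  0.014] op 0.642
```

View pics/s4.png

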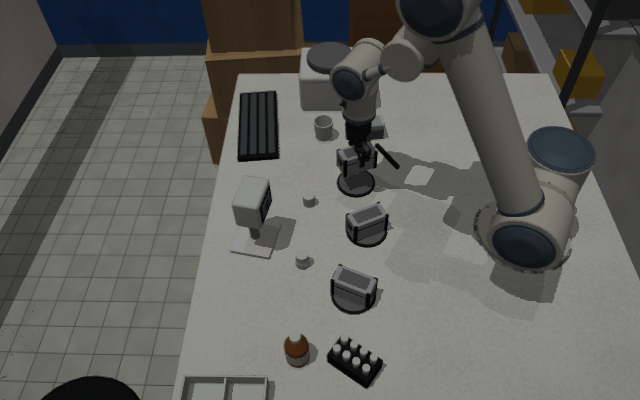

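```bash
python3 - <<'E'
from h import *
x,y,w=CASES["right"]
manip.move_l([x,y,.2305],rate=.12)
manip.move_l([.57,.068,.2305],quat(np.radians(-11)+np.pi),rate=.15)
manip.move_l([.630,.056,.2305],rate=.1); manip.sleep(.4)
s=st("read"); print(s["tool_rot"])
shot("side","s5"); shot("top","t5")
for n,c in (("s5",(225,160,315,280)),("t5",(235,100,405,260))):
    im=cv2.imread(f"pics/{n}.png")[c[1]:c[3],c[0]:c[2]]; f=min(780/im.shape[1],580/im.shape[0]); print(n,f); cv2.imwrite(f"pics/{n}z.png",cv2.resize(im,None,fx=f,fy=f,interpolation=cv2.INTER_CUBIC))
E
```

```text
read t 34.11 pos [0.6298 0.0561 0.2306] F [-0.82 -0.86 -5.65] M [ 0.034  0.028 -0.039] op 0.648
[-1.20139874e-05  9.57911811e-02  9.95401451e-01  1.52977812e-05]
s5 4.833333333333333
t5 3.625
```

View pics/s5z.png

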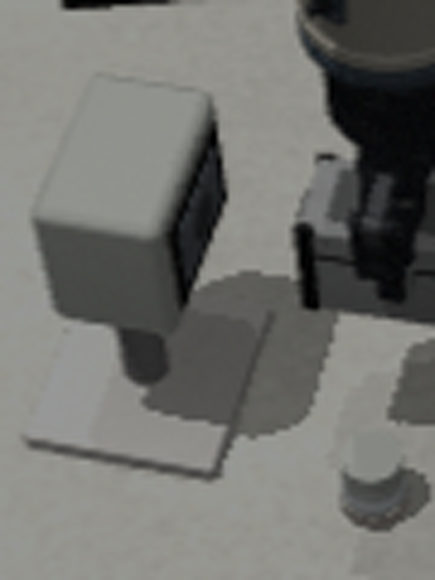

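View pics/t5z.png

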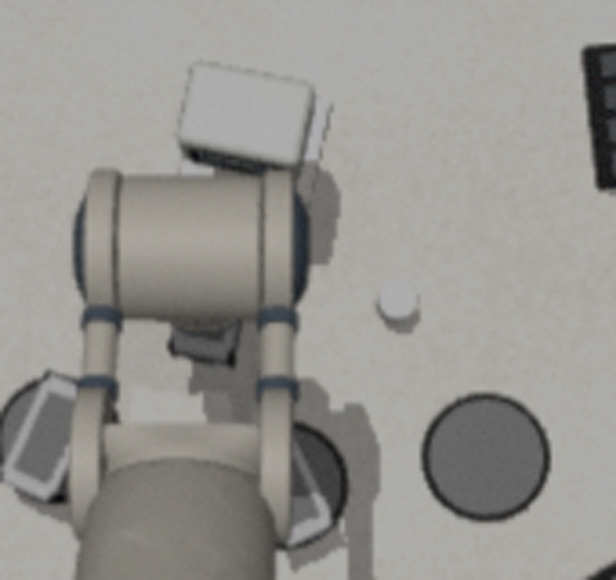

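```bash
python3 - <<'E'
from h import *
im=cv2.imread("pics/s5.png"); cv2.imwrite("pics/s5w.png",cv2.resize(im[140:340,220:440],None,fx=2.9,fy=2.9,interpolation=cv2.INTER_CUBIC))
shot("wrist","w5")
E
```

```text
(no output)
```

View pics/s5w.png

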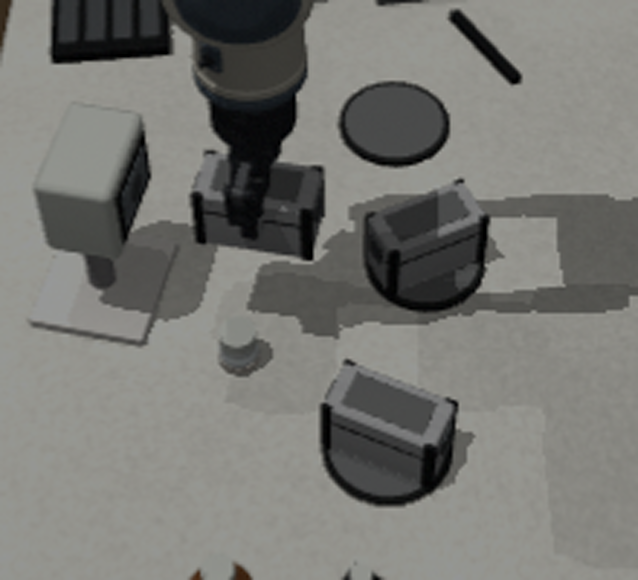

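View pics/w5.png

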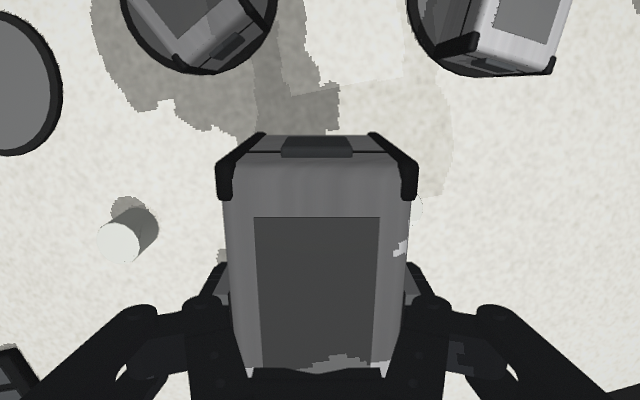

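```bash
python3 - <<'E'
from h import *
s=camera_info("side"); w=camera_info("wrist"); px=lambda l:[[220+(u+.5)/2.9-.5,140+(v+.5)/2.9-.5] for u,v in l]
yw=np.radians(-11);u=np.array([np.cos(yw),np.sin(yw)]);v=np.array([-u[1],u[0]]); c=np.array([.6298,.0561])
def loc(P): return np.round(np.c_[(P[:,:2]-c)@u,(P[:,:2]-c)@v]*1000,1).tolist()
print("side bottom corners",loc(ray(s,px([(196,241),(312,257)]),.135)))
print("panel rear edge (exp -39,+-17)",loc(ray(w,[(254,217),(381,217)],.205)))
print("case rear top (exp -55)",loc(ray(w,[(232,163),(403,163)],.205)))
im=cv2.imread("pics/s5.png")
for cc in ((354,280),(366,216)):
    g=cv2.GaussianBlur(im,(3,3),0); m=np.zeros((402,642),np.uint8)
    cv2.floodFill(g.copy(),m,cc,255,(8,)*3,(8,)*3,4|cv2.FLOODFILL_FIXED_RANGE|cv2.FLOODFILL_MASK_ONLY|(255<<8))
    cs,_=cv2.findContours(m[1:-1,1:-1],cv2.RETR_EXTERNAL,cv2.CHAIN_APPROX_NONE);k=max(cs,key=cv2.contourArea)
    r=cv2.minAreaRect((ray(s,k.reshape(-1,2),.078)[:,:2]*1000).astype(np.float32)); print(r)
E
```

```text
side bottom corners [[55.5, 24.2], [-54.6, 21.6]]
panel rear edge (exp -39,+-17) [[-39.1, -17.7], [-39.2, 18.5]]
case rear top (exp -55) [[-54.8, -22.9], [-54.8, 23.8]]
((509.86138916015625, 209.5796356201172), (32.140625, 76.15927124023438), 65.83863830566406)
((477.4824523925781, -2.2962703704833984), (56.15451431274414, 34.33938217163086), 25.580398559570312)
```

```bash
python3 - <<'E'
from h import *
s=camera_info("side")
im=cv2.imread("pics/s4.png")
for cc in ((354,280),(368,214)):
    g=cv2.GaussianBlur(im,(3,3),0); m=np.zeros((402,642),np.uint8)
    cv2.floodFill(g.copy(),m,cc,255,(8,)*3,(8,)*3,4|cv2.FLOODFILL_FIXED_RANGE|cv2.FLOODFILL_MASK_ONLY|(255<<8))
    cs,_=cv2.findContours(m[1:-1,1:-1],cv2.RETR_EXTERNAL,cv2.CHAIN_APPROX_NONE);k=max(cs,key=cv2.contourArea)
    print(cv2.minAreaRect((ray(s,k.reshape(-1,2),.078)[:,:2]*1000).astype(np.float32)))
st("final"); print(np.abs(manip.get_state()["qd"]).max())
job.job_done()
E
```

```text
((509.86138916015625, 209.5796356201172), (32.140625, 76.15927124023438), 65.83863830566406)
((466.8994445800781, -8.124916076660156), (75.58877563476562, 32.75381851196289), 25.246700286865234)
final t 34.26 pos [0.6299 0.056  0.2305] F [-0.27  0.29 -6.21] M [-0.016  0.058 -0.026] op 0.642
0.0012541383906277583
the job is handed in; nothing more can be done
```

I handed the job in at 34.3 s with the right case, the one that rattles, held level and still at the reading point.

**Finding the loose core:** I lifted each case about 70 mm, left to right, and shook it ±25 mm along its length three times. I compared the wrist moment at the two ends of each shake.
- **Left and middle:** these stayed within noise (under about 0.035 N m) with no steady change with direction, so I set both back.
- **Right:** the moment swung between about +0.04 and −0.06 N m with the direction of the stroke, except on the first forward stroke. A loose 0.3 kg core should give about ±0.065 N m.

**Last checks:**
- **Held case:** measured edges in the side and wrist pictures put its centre within about 1–3 mm of where I aimed, level, with the joints at rest. The reading point itself comes from my estimate of the reader's position, and its separate measurements differed by about 3 mm (a few degrees in angle).
- **Left case:** upright on its pad within 1 mm of where it started.
- **Middle case:** upright on its pad within 2 mm and 1° in an unshadowed picture. A later measurement disagreed by about 10 mm, but the arm's shadow had cut across the lid there.
- **Other things on the bench:** the reader, jar and marker looked undisturbed in the side picture. The other bystanders were not measured again.

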